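# Seat a tube in the tacking fixture

### The job

Load the tacking fixture on the welding table: take the thick long tube from the wooden rest, set it down gently in the open end of the V-block, then slide it along the V under the sprung roller until it butts against the screw of the back stop. Press it firmly home there, about 10 N (a kilo) on the stop for half a second, without ramming the stop or forcing the tube against the V, and leave it lying free on both flanks and against the stop. Leave everything else where it lies.

Things in the scene. Friction and masses are not known exactly. Their poses are not given: they have to be found in the camera images.
- tube: The thick long steel tube to load: 42 mm diameter, 130 mm long, both ends closed by flat discs (so ends are flat faces to push on), rims bevelled 1.5 mm, about 0.45 kg (0.4 to 0.5). Origin at its centre, x along its axis; either way round is the same. It lies in one of the three places of the wooden rest, along the rest's x, axis 60 mm above the table.
- tube_short: Short tube of the same thickness: 42 mm diameter, 80 mm long. Origin at its centre, x along its axis. Stays in the rest.
- tube_thin: Thin tube: 27 mm diameter, 130 mm long. Origin at its centre, x along its axis. Stays in the rest.
- rest: Wooden stock rest 110 (x) by 262 (y) mm, base board 14 mm thick, two notched battens running along y at x = -29 and +29 mm, each 16 mm thick, tops 42 mm above the table. Three places at y = -80, 0 and +80 mm, where tubes lie along x; between the battens there is a 42 mm wide free gap under the middle of each tube. Origin at the centre of its underside. Fixed.
- vblock: Tacking fixture, fixed: steel base plate 235 by 110 by 12 mm (x -95 to +140, y -45 to +65 mm) with a 90 degree V-block along x (x -90 to +45 mm, 56 mm wide, top 49 mm above the table). Origin on the table under the V's centre line; +x points from the open end to the back stop. Lay the tube in short of the roller, centre at about x = -62 mm; its rear end then stands out of the V by 37 mm.
- v_axis (a point): Point 60 mm above the fixture's origin, on the line where the axis of a seated 42 mm tube lies (the line runs along x); axes as the fixture's. Tube and V rub (coefficient about 0.5 to 0.7): sliding takes about 3 to 6 N before the roller, up to about 16 N as the end goes under it, and about 8 to 14 N after it.
- roller_low (a point): Lowest point of the free-turning steel roller (18 mm diameter, axis along y) that hangs on a vertical spring plunger over the V at fixture x = 25 mm, 78 mm above the table: 3 mm lower than a seated tube's top. A tube's front end meets it at about x = 18 mm and must lift it, against 4 to 6 N. Carried by an arm (underside 114 mm up) from a grey post at x 14 to 36, y 40 to 58 mm, 128 mm tall.
- flank_left: The +y flank of the V (45 degree steel face with its cheek, 135 mm long, part of the V-block). Same origin and axes as the fixture.
- flank_right: The -y flank of the V. Same origin and axes as the fixture.
- stop: Back stop of the fixture: steel bracket, its front face (facing -x) 92 mm along +x from the fixture's origin; origin at the bottom of that face on the V's centre line, 12 mm above the table. Through it, on the line of the tube's axis, runs a 16 mm stop screw with a flat tip that points to -x. The tip, which the tube must butt against, sticks out 12 to 42 mm (fixture x = 80 to 50 mm).
- screw_line (a point): Point on the axis of the stop screw at the bracket's front face, 60 mm above the table; axes as the fixture's. How far the screw sticks out towards -x from here (12 to 42 mm) is set anew for each job and is not measured: see it or feel for it. It is locked and does not move. A tube fully home has its end face on the tip.
- chip_hammer: Chipping hammer lying on the table, 240 mm long, 25 mm tall. Origin near its middle.
- magnet_square: Magnetic welding square (triangular), about 100 by 95 by 22 mm, flat on the table. Origin at its middle.
- weld_coupon: Flat steel plate with a weld bead, 160 by 60 by 8 mm. Origin at its middle.
- bar_clamp: F-shaped bar clamp lying flat, 250 mm long, 28 mm tall. Origin at the middle of its bar.
- spray_can: Plain pale spray can, 58 mm diameter, 170 mm tall, standing. Origin at the centre of its foot.

How it is judged:
On the way, in this order (a step that is already met when the one before it is completed fails the run):
1. the long thick tube lies in the V on both flanks, in line with it, still at least 10 mm short of the back stop (contact force between tube and flank_left above 0.5 N and contact force between tube and flank_right above 0.5 N and angle between the x axis of tube and the x axis of vblock, either way round below 0.06 rad and distance between tube and stop_screw_c0 above 0.105 m), for 0.2 s.
2. the tube, on both flanks, is pressed steadily against the back stop with 5 to 25 N (contact force between tube and flank_left above 0.5 N and contact force between tube and flank_right above 0.5 N and contact force between tube and stop between 5 and 25 N), for 0.4 s.
At the end, for the whole second after the job is handed in: The long thick tube lies released and at rest on both flanks of the V (each carries at least 0.5 N), in line with the V within 0.04 rad, and its end is within 2 mm of the stop screw's tip (contact force between tube and flank_left above 0.5 N and contact force between tube and flank_right above 0.5 N and distance between tube and stop_screw_c0 below 0.097 m and angle between the x axis of tube and the x axis of vblock, either way round below 0.04 rad and contact force between tube and the fingers below 0.1 N and linear speed of tube below 0.01 m/s); the robot touches nothing.
It fails at once if the back stop is rammed: more than 45 N between tube and stop (contact force between tube and stop above 45 N).
It fails at once if the tube is dropped on or forced against a flank: more than 45 N on either (contact force between tube and flank_left above 45 N or contact force between tube and flank_right above 45 N).
It fails at once if another tube, a tool or other thing on the table is moved more than 30 mm (distance of any of tube_short, tube_thin, chip_hammer, magnet_square, weld_coupon, bar_clamp, spray_can from where it was at the start of the episode above 0.03 m).
It also fails if it takes over 72 s, if anything falls off the work surface, if the arm or the gripper's body presses on something with over 40 N, if the wrist force passes 120 N, or if a joint passes its speed limit or range.

### The arm

A 6-joint arm with a two-finger parallel gripper is mounted at the origin on the work surface. World frame = base frame: x ahead of the robot, y to its left, z up, the work surface at z = 0. Lengths are in m, angles in rad, forces in N, time in s.
With the tool pointing down it reaches from about 0.3 to 0.775 m from the base axis. Payload 14.6 kg.
Tool frame: the origin (TCP) lies between the finger pads; the fingertips stand 19 mm ahead of it and the grasp point (between the pads) is the TCP; z points along the fingers, y is the direction in which the jaws open and shut (so a half turn about z gives the same grasp; the last joint's range is limited). The gripper opens to 94 mm and grips with 3 to 60 N. Pads are 16 mm wide; open, the fingers measure 119 mm over their backs; the gripper's body (75 mm by 177 mm) begins 78 mm behind the grasp point.
Start: joints at [1.219, 0.3, 1.521, -0, 1.321, -0.067], TCP at [0.155, 0.528, 0.224] pointing down, gripper open.
Joint ranges: [-3.03, 3.03], [-0.79, 2.21], [0.23, 2.52], [-1.04, 4.18], [0, 3.07], [-2.55, 2.55]. Speed limits (rad/s): [2.22, 2.22, 2.57, 3.14, 3.14, 3.14].

### API

Orientations are given as [roll, pitch, yaw] about the fixed x, y, z axes, in that order (R = Rz(yaw) Ry(pitch) Rx(roll)).
In Python, from station import telemetry, vision, ctrl gives the robot as it stands. The module is installed in compiled form; this text tells all that it offers.
- The arm moves only by the shell command python3 -m creep 'ROWS' [FORCE]. ROWS is JSON, a list of rows, each a list of 3 entries, a list of its own where there are three numbers: the shift along the tool's x, y, z in units of 50 mm (1.0 is 50 mm), then the turn about the tool's z in units of 8 degrees (1.0 is 8 degrees), then the opening, from 0 (shut) to 1 (fully open). In form: [[[tx, ty, tz], twist, gripper], ...]. A call has 1 to 12 rows; each row is the pose to reach, as a shift and turn from the pose commanded when the call began, along the tool's axes at that moment; what a row does not reach only later rows make up. A row lasts 1/10 s, in which the tool goes at most 50 mm and 8.59 degrees, less where a joint would pass 70% of its speed; a pose out of reach is approached as far as the arm can. A call with a gripper value outside its range is refused whole. The fingers move at their own pace and stop on an object; FORCE is the grip in N (left out, the last holds). Time passes only in rows, so rows that repeat a pose let the fingers close. It gives the time, the measured TCP pose, the force and the opening at its end, in the units of the state.
- telemetry.get_obs(): the state, without advancing time (a new reading comes with each control period).
- vision.camera(name): name is "side" or "top"; returns a dict with "img" (480x640x3 uint8, red, green, blue), "depth" (480x640 float32, m along the optical axis (not along the pixel's ray), 0 where there is no reading), "vertical_fov" (degrees; the focal length in pixels is half the picture's height over the tangent of half this angle, whatever the lens; pixels are square), "cx", "cy" (the principal point, pixels), "dist" ([k1, k2, p1, p2, k3] as OpenCV has them; the pictures are not rectified), "extrinsics" (4x4, takes a point from camera to world coordinates). Camera axes: x right, y down, z forward; pixel columns grow to the right and rows downward; lengths in m; the calibration is good to about 2 mm. A picture is of the moment at which its call begins.
- ctrl.hand_in(): hands the job in, once; it reports no verdict.
The state is a dict: "time_s": time; "qpos": joint angles; "joint_vel": joint speeds; "tau": joint torques, N m; "ee_pos": TCP position; "eef_rot": TCP orientation; "force": force on the tool from outside, world axes, zero at the start; "moment": the same for the moment, N m; "grip_width": finger opening in m.
Only numpy, scipy, OpenCV 4.12 (cv2) and the standard library are available. Lean on these libraries where they do the work, as an engineer would, in place of code of your own. Each camera call takes 0.05 s, during which the arm holds its last target.

## Working session

There is one attempt and no reset: what is moved stays moved. The work goes in short steps, Python scripts to look and compute and a shell command to move; the robot and the scene stay as the last step left them, time stands still between calls to the robot, and variables do not carry over. Pictures are saved under pics/ and viewed, and the job is handed in when it is done.

```bash
mkdir -p pics; ls
cat > h.py <<'E'
import numpy as np, cv2
from station import telemetry, vision, ctrl
def grab(n,tag):
    c=vision.camera(n); np.savez(f'{tag}.npz',**{k:np.array(v) for k,v in c.items()})
    cv2.imwrite(f'pics/{tag}.png',cv2.cvtColor(c['img'],cv2.COLOR_RGB2BGR)); return c
def K(c):
    f=240/np.tan(np.radians(float(c['vertical_fov']))/2)
    return np.array([[f,0,float(c['cx'])],[0,f,float(c['cy'])],[0,0,1]])
def ray(c,uv):
    uv=np.array(uv,float).reshape(-1,1,2)
    p=cv2.undistortPoints(uv,K(c),np.array(c['dist'],float)).reshape(-1,2)
    E=np.array(c['extrinsics']); d=np.c_[p,np.ones(len(p))]@E[:3,:3].T
    return E[:3,3],d
def onz(c,uv,z):
    o,d=ray(c,uv); return o+d*((z-o[2])/d[:,2])[:,None]
def dep(c,uv):
    o,d=ray(c,uv); uv=np.array(uv,int).reshape(-1,2); return o+d*np.array(c['depth'])[uv[:,1],uv[:,0]][:,None]
def proj(c,P):
    E=np.linalg.inv(np.array(c['extrinsics'])); r,_=cv2.Rodrigues(E[:3,:3])
    return cv2.projectPoints(np.array(P,float).reshape(-1,1,3),r,E[:3,3],K(c),np.array(c['dist'],float))[0].reshape(-1,2)
def obs():
    o=telemetry.get_obs()
    for k in ('time_s','ee_pos','eef_rot','force','moment','grip_width','qpos'): print(k,np.round(o[k],4))
E
python3 - <<'E'
from h import *
for n in('top','side'):
    c=grab(n,n+'0'); print(n,c['vertical_fov'],c['cx'],c['cy'],c['dist'],np.round(c['extrinsics'],3).tolist())
obs()
E
```

```text
pics
top 43.121539709431985 327.0446653645101 231.54280501069655 [-0.17418886  0.          0.          0.          0.        ] [[0.021, -0.992, 0.124, 0.388], [-1.0, -0.022, -0.005, 0.077], [0.008, -0.124, -0.992, 1.672], [0.0, 0.0, 0.0, 1.0]]
side 44.261415560078376 323.56908334550286 233.94435254674923 [-0.07665031  0.          0.          0.          0.        ] [[-0.988, -0.098, 0.122, 0.363], [-0.157, 0.599, -0.785, 1.304], [0.004, -0.795, -0.607, 1.031], [0.0, 0.0, 0.0, 1.0]]
time_s 0.1
ee_pos [0.1545 0.5276 0.224 ]
eef_rot [-3.1406e+00 -1.0000e-04  2.8568e+00]
force [ 0.16   -0.6845  0.6526]
moment [0.0375 0.0035 0.0378]
grip_width 0.0938
qpos [ 1.2194  0.3004  1.5215  0.      1.3207 -0.0666]
```

View pics/top0.png

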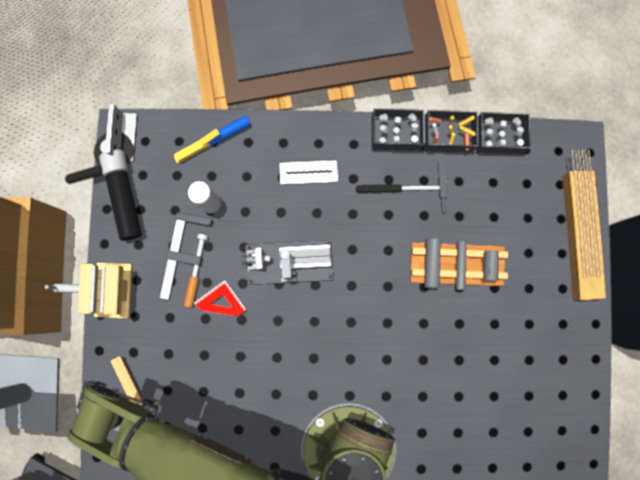

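View pics/side0.png

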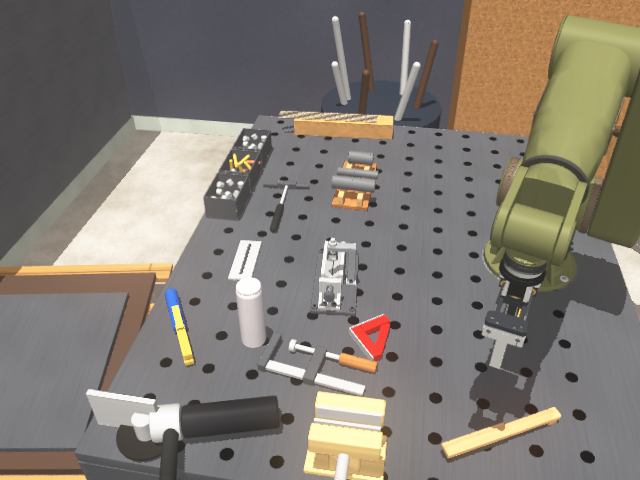

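The top view shows the fixture at about (290,262), with its open end to the right and the stop to the left. The rest is at (460,264), and the long thick tube in it is at (432,264). I'll zoom in on both.

Run:
```python
from h import *
t=cv2.imread('pics/top0.png'); s=cv2.imread('pics/side0.png')
a=cv2.resize(t[225:300,230:350],(800,500),interpolation=cv2.INTER_CUBIC)
b=cv2.resize(t[225:300,400:520],(800,500),interpolation=cv2.INTER_CUBIC)
c=cv2.resize(s[230:320,300:370],(467,600),interpolation=cv2.INTER_CUBIC)
cv2.imwrite('pics/a.png',a);cv2.imwrite('pics/b.png',b);cv2.imwrite('pics/c.png',c)
```

```text
(no output)
```

View pics/a.png

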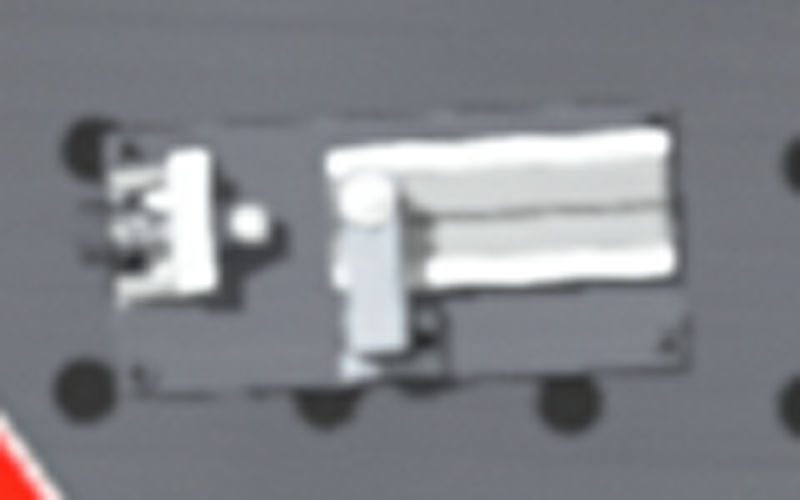

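View pics/b.png

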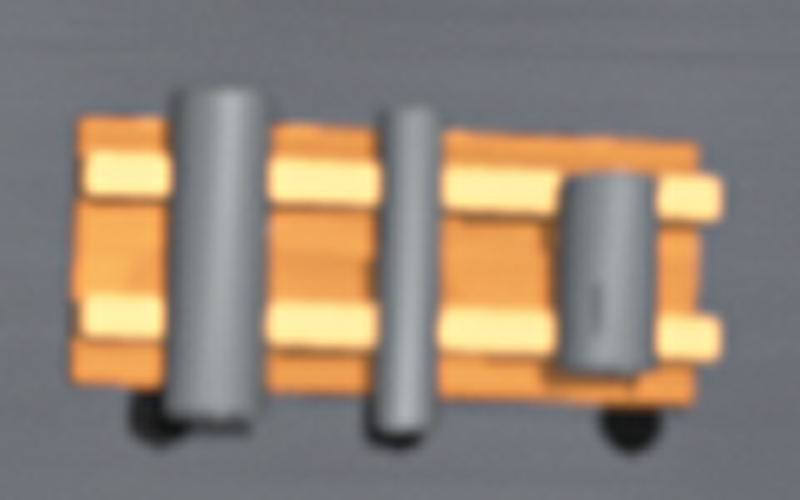

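View pics/c.png

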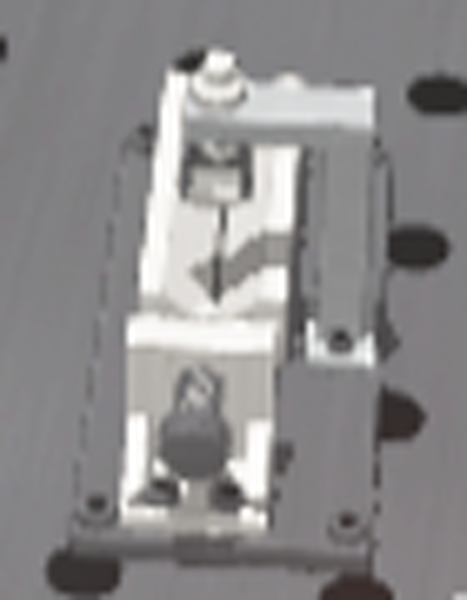

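Run:
```python
from h import *
c=np.load('top0.npz'); g=cv2.cvtColor(c['img'],cv2.COLOR_RGB2GRAY).astype(float)
print(g[238:275,300:306:5].astype(int).T.tolist())
def cross(p,i,lev):  # crossing between i,i+1
    return i+(lev-p[i])/(p[i+1]-p[i])
T=[];B=[];G=[]
for u in range(298,328):
    p=g[:,u]; 
    i=[k for k in range(238,252) if p[k]<150<=p[k+1]][0]; T.append((u,cross(p,i,150)))
    j=[k for k in range(274,258,-1) if p[k]>=150>p[k+1]][0]; B.append((u,cross(p,j,150)))
    q=p[252:262]; m=252+np.argmin(q); d=p[m-1]-2*p[m]+p[m+1]; G.append((u,m+.5*(p[m-1]-p[m+1])/d))
for n,L,z in(('T',T,.049),('B',B,.049),('G',G,.0303)):
    P=onz(c,L,z); k=np.polyfit(P[:,1],P[:,0],1); r=np.std(P[:,0]-np.polyval(k,P[:,1])); print(n,'slope',k[0],'x@y=.15',np.polyval(k,.15),'res',r,P[0],P[-1])
# open end
R=[]
for v in list(range(246,250))+list(range(262,266)):
    p=g[v]; j=[k for k in range(322,338) if p[k]>=150>p[k+1]]
    if j: R.append((cross(p,j[-1],150),v))
print(onz(c,R,.049))
# rest, tube masks in top
hsv=cv2.cvtColor(c['img'],cv2.COLOR_RGB2HSV)
for v in range(236,294,4): print(v,hsv[v,420:446:1,1].tolist())
```

```text
[[117, 117, 109, 109, 122, 128, 126, 147, 220, 254, 254, 248, 228, 215, 213, 214, 214, 212, 192, 164, 196, 217, 217, 216, 217, 236, 254, 255, 255, 188, 92, 89, 118, 129, 130, 130, 129], [118, 117, 112, 110, 123, 128, 131, 182, 246, 255, 253, 239, 219, 214, 212, 213, 212, 204, 180, 171, 202, 218, 218, 215, 213, 231, 252, 255, 255, 194, 103, 113, 129, 131, 130, 129, 128]]
T slope -0.08065533478335284 x@y=.15 0.5527882791010982 res 0.0005076547273957049 [0.55231501 0.14598491 0.049     ] [0.5587855  0.06820564 0.049     ]
B slope -0.0703743198354528 x@y=.15 0.49183046945938114 res 0.0004505502938898088 [0.49260505 0.14440891 0.049     ] [0.49736835 0.06690612 0.049     ]
G slope -0.08046023258643581 x@y=.15 0.5218440377307852 res 0.0003644410719351048 [0.52239523 0.14593337 0.0303    ] [0.52888906 0.06742812 0.0303    ]
[[0.55231458 0.05930468 0.049     ]
 [0.54959975 0.06001592 0.049     ]
 [0.54687989 0.06100324 0.049     ]
 [0.54417172 0.06150148 0.049     ]
 [0.50929306 0.05686861 0.049     ]
 [0.50661895 0.05638922 0.049     ]
 [0.50393523 0.05639448 0.049     ]
 [0.50123543 0.0571
[... 1021 characters left out ...]
, 132, 161, 162, 162, 161, 162]
272 [85, 84, 84, 98, 127, 64, 22, 17, 12, 11, 12, 11, 9, 11, 10, 12, 14, 18, 2, 67, 108, 93, 85, 87, 86, 86]
276 [152, 151, 153, 150, 122, 29, 19, 17, 14, 12, 12, 11, 11, 9, 11, 12, 11, 16, 11, 54, 115, 129, 125, 126, 126, 125]
280 [162, 161, 164, 170, 141, 27, 21, 16, 13, 11, 10, 11, 9, 11, 10, 12, 13, 14, 2, 75, 144, 167, 167, 167, 166, 167]
284 [26, 66, 79, 56, 13, 16, 14, 12, 13, 10, 11, 10, 11, 11, 11, 12, 13, 12, 16, 0, 31, 49, 51, 52, 57, 62]
288 [6, 13, 16, 0, 33, 18, 15, 12, 18, 15, 17, 13, 15, 9, 16, 13, 16, 18, 18, 17, 17, 17, 17, 15, 19, 17]
292 [15, 18, 17, 16, 19, 18, 16, 17, 19, 19, 17, 19, 19, 19, 17, 17, 15, 19, 17, 17, 15, 17, 19, 19, 19, 17]
```

Run:
```python
from h import *
c=np.load('top0.npz'); hsv=cv2.cvtColor(c['img'],cv2.COLOR_RGB2HSV); S=hsv[...,1].astype(float); g=cv2.cvtColor(c['img'],cv2.COLOR_RGB2GRAY).astype(float)
M=[]
for v in [*range(244,251),*range(255,271),*range(275,283)]:
    p=S[v]; l=[k for k in range(420,432) if p[k]>=55>p[k+1]][-1]; r=[k for k in range(434,446) if p[k]<55<=p[k+1]][0]
    M.append(((l+(55-p[l])/(p[l+1]-p[l])+r+(55-p[r])/(p[r+1]-p[r]))/2,v))
P=onz(c,M,.06); k=np.polyfit(P[:,0],P[:,1],1); print('tube dy/dx',k[0],'y@x=.5',np.polyval(k,.5),np.std(P[:,1]-np.polyval(k,P[:,0])))
print(g[232:246,428:437:4].astype(int).T.tolist(), g[280:294,426:435:4].astype(int).T.tolist())
D=dep(c,[(u,v) for u in (430,432) for v in (245,264,280)]); print(np.round(D,4))
# orange mask of the rest
m=((hsv[...,0]<25)&(S>60)).astype(np.uint8); m[:, :400]=0;m[:,520:]=0;m[:225]=0;m[305:]=0
n=cv2.findNonZero(m); r=cv2.minAreaRect(n); print(r)
# overlay of fixture guess and tube
yaw=np.arctan2(1,-.078); y0=.149; x0=.522-.078*(y0-.15)
def F(x,y,z): return np.array([x0+x*np.cos(yaw)-y*np.sin(yaw), y0+x*np.sin(yaw)+y*np.cos(yaw), z])
print('origin',x0,y0,yaw)
pts=[F(x,y,.049) for x in(-90,45) for y in(-28,28)]
pts=[F(x/1e3,y/1e3,z/1e3) for x,y,z in[(-90,-28,49),(-90,28,49),(45,-28,49),(45,28,49),(-95,-45,12),(-95,65,12),(140,-45,12),(140,65,12),(-90,0,30.3),(36,40,128),(36,58,128),(14,58,128),(25,0,78),(92,0,60)]]
ty=lambda x:np.polyval(k,x)
tp=[[x,ty(x),.06] for x in(.44,.5,.56)]
for n in('top','side'):
    cc=np.load(n+'0.npz'); im=cv2.cvtColor(cc['img'],cv2.COLOR_RGB2BGR)
    r=(225,300,230,350) if n=='top' else (230,320,300,370)
    f=6.6667
    big=cv2.resize(im[r[0]:r[1],r[2]:r[3]],None,fx=f,fy=f,interpolation=cv2.INTER_CUBIC)
    for q in proj(cc,pts):
        cv2.drawMarker(big,(int((q[0]-r[2]+.5)*f),int((q[1]-r[0]+.5)*f)),(0,0,255),0,14,1)
    cv2.imwrite(f'pics/ov_{n}.png',big)
    print(n,proj(cc,tp))
```

```text
tube dy/dx -0.02388417429429697 y@x=.5 -0.21428738992982174 0.0001732284205165319
[[114, 115, 115, 115, 113, 111, 109, 110, 112, 113, 114, 114, 115, 114], [113, 112, 114, 113, 113, 113, 129, 148, 154, 154, 154, 154, 155, 156], [113, 114, 114, 114, 112, 116, 134, 152, 158, 156, 155, 155, 154, 152]] [[105, 106, 108, 109, 110, 107, 95, 68, 34, 21, 46, 82, 105, 115], [153, 152, 153, 153, 153, 147, 129, 97, 70, 72, 93, 111, 115, 115], [154, 152, 152, 152, 152, 149, 133, 104, 75, 72, 92, 110, 115, 115]]
[[ 0.5582 -0.206   0.0734]
 [ 0.507  -0.205   0.0795]
 [ 0.4647 -0.2052  0.0794]
 [ 0.5574 -0.2099  0.0813]
 [ 0.507  -0.2102  0.0804]
 [ 0.465  -0.2113  0.0753]]
((459.17169189453125, 264.07745361328125), (98.3065414428711, 42.04031753540039), 1.6602823734283447)
origin 0.522078 0.149 1.6486387177322188
top [[431.5200115  289.65008123]
 [432.14853956 267.19711816]
 [432.72154102 244.90104244]]
side [[375.47900349 186.5843396 ]
 [355.89268108 184.58446373]
 [336.47516022 182.61072477]]
```

View pics/ov_top.png

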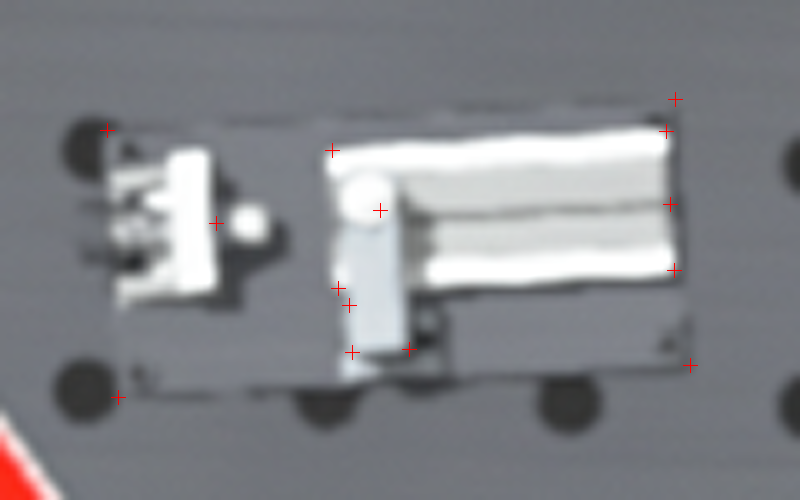

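View pics/ov_side.png

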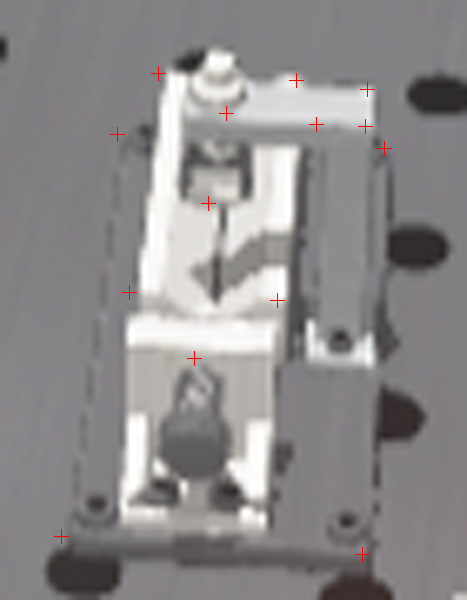

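Run:
```python
from h import *
c=np.load('top0.npz')
print(onz(c,[(432.7,238.3),(431.5,286.5)],.079))
s=np.load('side0.npz'); im=cv2.cvtColor(s['img'],cv2.COLOR_RGB2BGR)
f=8;b=cv2.resize(im[145:215,325:395],None,fx=f,fy=f,interpolation=cv2.INTER_CUBIC)
x=[.57,.44];P=[[X,-.2143-.0239*(X-.5),.06] for X in(.44,.505,.57)]
for q in proj(s,P): cv2.drawMarker(b,(int((q[0]-325+.5)*f),int((q[1]-145+.5)*f)),(0,0,255),0,14,1); print(q)
cv2.imwrite('pics/ovs2.png',b)
```

```text
[[ 0.57561544 -0.21220209  0.079     ]
 [ 0.44768511 -0.20933771  0.079     ]]
[375.47933654 186.58228442]
[354.26847971 184.41676605]
[333.25649433 182.28197695]
```

View pics/ovs2.png

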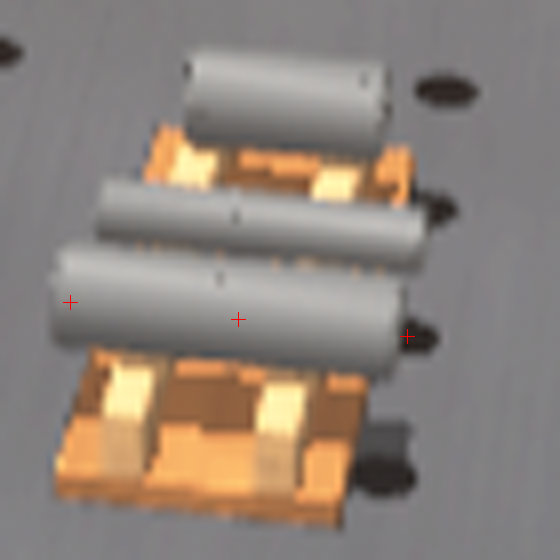

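```bash
python3 -m creep '[[[-0.33,-0.37,0],-0.05,1],[[-0.88,-0.98,0],-0.15,1],[[-1.43,-1.6,0],-0.25,1],[[-2,-2.2,0],-0.35,1],[[-2.65,-2.94,0],-0.45,1],[[-3.3,-3.67,0],-0.55,1],[[-3.97,-4.4,0],-0.67,1],[[-4.63,-5.14,0],-0.78,1],[[-5.3,-5.9,0],-0.9,1],[[-5.84,-6.5,0],-1,1],[[-6.28,-6.98,0],-1.07,1],[[-6.5,-7.2,0],-1.1,1]]' 30; python3 -c "
from h import *
obs()"
```

```text
time_s: 1.3
ee_pos: [0.3659, 0.0889, 0.2244]
eef_rot: [-3.141, -0.0, 3.008]
force: [-1.2, 0.2, -0.1]
grip_width: 0.094
time_s 1.3
ee_pos [0.3659 0.0889 0.2244]
eef_rot [-3.1414e+00 -1.0000e-04  3.0084e+00]
force [-1.2219  0.1712 -0.1275]
moment [ 0.0565  0.0317 -0.0346]
grip_width 0.094
qpos [ 1.4100e-01 -9.9900e-02  1.9610e+00 -2.0000e-04  1.2806e+00 -1.2965e+00]
```

```bash
cat >> h.py <<'E'
def plan(x,y,z,yaw):
    o=telemetry.get_obs(); from scipy.spatial.transform import Rotation as Rn
    R=Rn.from_euler('xyz',o['eef_rot']).as_matrix(); d=R.T@(np.array([x,y,z])-o['ee_pos'])/.05
    w=-(yaw-o['eef_rot'][2]); w=(w+np.pi)%(2*np.pi)-np.pi
    print('plan shift',np.round(d,3),'twist',round(np.degrees(w)/8,3))
E
python3 -c "
from h import *
plan(.511,-.2145,.2,3.1177)"
```

```text
plan shift [-3.682 -5.628  0.488] twist -0.783
```

```bash
python3 -m creep '[[[-0.2,-0.3,0.02],-0.05,1],[[-0.6,-0.9,0.06],-0.15,1],[[-1,-1.55,0.12],-0.25,1],[[-1.4,-2.2,0.18],-0.35,1],[[-1.85,-2.85,0.24],-0.45,1],[[-2.3,-3.5,0.3],-0.52,1],[[-2.7,-4.15,0.36],-0.6,1],[[-3.1,-4.75,0.42],-0.66,1],[[-3.4,-5.2,0.46],-0.72,1],[[-3.6,-5.5,0.49],-0.77,1],[[-3.68,-5.63,0.49],-0.78,1],[[-3.68,-5.63,0.49],-0.78,1]]' 30; python3 -c "
from h import *
obs()
for n in('top','side'):
    c=grab(n,n+'1')
    i=cv2.imread(f'pics/{n}1.png'); P=proj(c,[telemetry.get_obs()['ee_pos']])[0].astype(int);print(P)
    i=i[P[1]-50:P[1]+50,P[0]-60:P[0]+60]; cv2.imwrite(f'pics/z{n}1.png',cv2.resize(i,None,fx=5,fy=5,interpolation=2))
"
```

```text
time_s: 2.5
ee_pos: [0.5108, -0.2124, 0.1995]
eef_rot: [3.141, -0.001, 3.118]
force: [-0.2, -0.5, -0.3]
grip_width: 0.0941
time_s 2.5
ee_pos [ 0.5108 -0.2124  0.1995]
eef_rot [ 3.1413e+00 -8.0000e-04  3.1185e+00]
force [-0.1801 -0.4801 -0.3347]
moment [ 0.0336  0.0375 -0.0226]
grip_width 0.0941
qpos [-0.4603  0.3285  1.5429 -0.      1.271  -2.008 ]
[441 259]
[353 144]
```

View pics/ztop1.png

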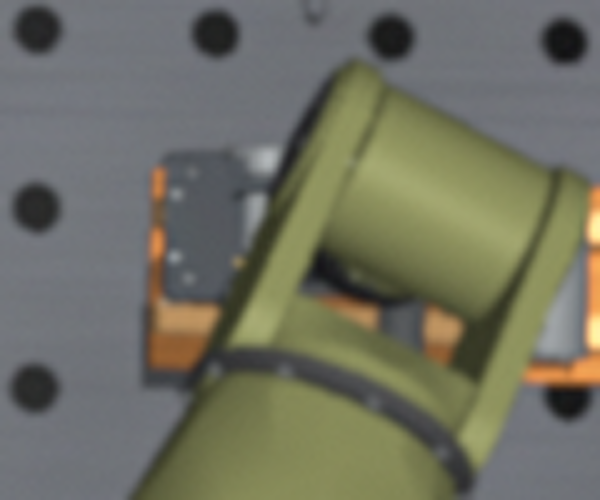

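View pics/zside1.png

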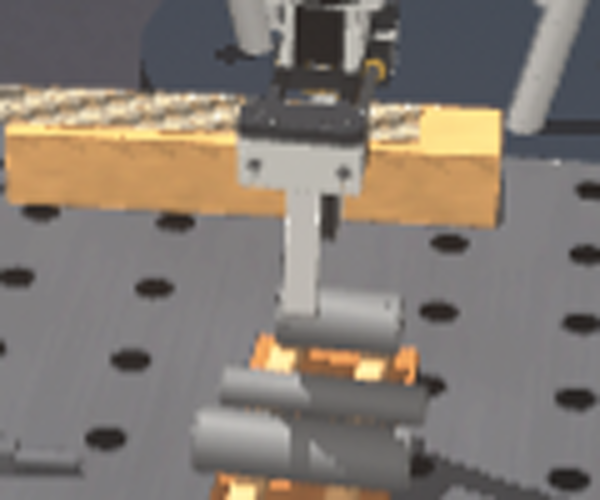

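```bash
python3 -c "
from h import *
c=np.load('side1.npz')
for P in [[.5108,-.2124+.0595,.1805],[.5108,-.2124+.0595,.2205]]: 
  q=proj(c,P)[0]; print(q,(q-[293,94]+.5)*5)
q=proj(c,[[.5117,-.2146,.06]])[0]; print((q-[293,94]+.5)*5)
"
```

```text
[351.21809063 159.99152736] [293.59045314 332.45763682]
[351.66376371 147.6163353 ] [295.81881857 270.58167651]
[297.97029179 453.45868316]
```

The side view shows the open jaw straight above the tube. The finger and the scene share the same offset of about 2 px, so the top view agrees with the robot frame in x. I'll descend with the jaws partly open, so the fingertips stay about 7 mm below the tube's axis and will clear the V cheeks later.

```bash
python3 -c "
from h import *
plan(.5117,-.2146,.072,3.1177)"
```

```text
plan shift [-0.023 -0.063  2.559] twist 0.013
```

```bash
python3 -m creep '[[[-0.02,-0.06,0.2],0,0.75],[[-0.02,-0.06,0.6],0,0.75],[[-0.02,-0.06,1.0],0,0.75],[[-0.02,-0.06,1.4],0,0.75],[[-0.02,-0.06,1.8],0,0.75],[[-0.02,-0.06,2.1],0,0.75],[[-0.02,-0.06,2.35],0,0.75],[[-0.02,-0.06,2.5],0,0.75],[[-0.02,-0.06,2.56],0,0.75],[[-0.02,-0.06,2.56],0,0.75],[[-0.02,-0.06,2.56],0,0.75]]' 5; python3 -c "
from h import *
obs();plan(.5117,-.2146,.072,3.1177)"
```

```text
time_s: 3.7
ee_pos: [0.5121, -0.2153, 0.0725]
eef_rot: [-3.141, 0.001, 3.119]
force: [-0.2, -0.4, -0.1]
grip_width: 0.0703
time_s 3.7
ee_pos [ 0.5121 -0.2153  0.0725]
eef_rot [-3.1411e+00  9.0000e-04  3.1193e+00]
force [-0.2264 -0.4302 -0.0758]
moment [ 0.0161 -0.0121  0.0704]
grip_width 0.0703
qpos [-0.4639  0.4827  1.6491 -0.      1.0087 -2.0124]
plan shift [0.008 0.013 0.011] twist 0.012
```

```bash
python3 -m creep '[[[0,0,0],0,0.6],[[0,0,0],0,0.5],[[0,0,0],0,0.45],[[0,0,0],0,0.4],[[0,0,0],0,0.4],[[0,0,0],0,0.4],[[0,0,0],0,0.4]]' 5
```

```text
time_s: 4.4
ee_pos: [0.5119, -0.2143, 0.0721]
eef_rot: [3.14, -0.0, 3.119]
force: [-0.6, 6.7, 4.2]
grip_width: 0.0419
```

```bash
python3 -c "
from h import *
obs();grab('side','side2');i=cv2.imread('pics/side2.png')[110:230,290:430];cv2.imwrite('pics/zs2.png',cv2.resize(i,None,fx=5,fy=5,interpolation=2))"
```

```text
time_s 4.4
ee_pos [ 0.5119 -0.2143  0.0721]
eef_rot [ 3.1402e+00 -2.0000e-04  3.1194e+00]
force [-0.5672  6.7381  4.2184]
moment [ 1.3218  0.0302 -0.0343]
grip_width 0.0419
qpos [-4.6300e-01  4.8310e-01  1.6498e+00  1.4000e-03  1.0094e+00 -2.0124e+00]
```

View pics/zs2.png

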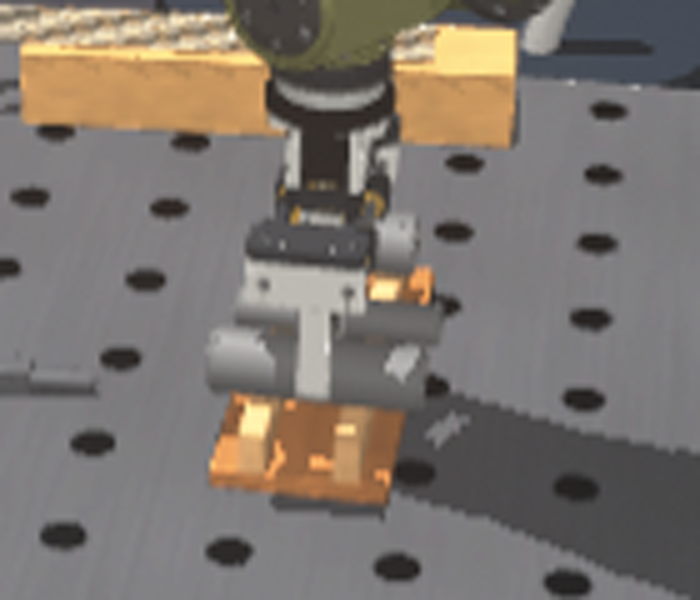

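The fingers hold the tube at 41.9 mm and sit near its middle. The tube pushes +6.7 N sideways, so I'll give about 1.5 mm, firm up the grip and then lift.

```bash
python3 -m creep '[[[0,0.02,0],0,0.4],[[0,0.03,0],0,0.4],[[0,0.03,0],0,0.4]]' 5;  python3 -m creep '[[[0,0,0],0,0.35],[[0,0,0],0,0.35],[[0,0,0],0,0.35],[[0,0,-0.1],0,0.35],[[0,0,-0.3],0,0.35],[[0,0,-0.6],0,0.35],[[0,0,-0.9],0,0.35],[[0,0,-1.2],0,0.35],[[0,0,-1.4],0,0.35],[[0,0,-1.5],0,0.35],[[0,0,-1.5],0,0.35]]' 45;  python3 -c "
from h import *
obs()"
```

```text
time_s: 4.75
ee_pos: [0.5119, -0.2139, 0.0721]
eef_rot: [-3.141, 0.0, 3.119]
force: [-0.4, -2.0, 1.9]
grip_width: 0.042
time_s: 5.85
ee_pos: [0.512, -0.2136, 0.1474]
eef_rot: [-3.141, 0.001, 3.119]
force: [0.0, -0.4, -5.4]
grip_width: 0.0414
time_s 5.85
ee_pos [ 0.512  -0.2136  0.1474]
eef_rot [-3.1414e+00  6.0000e-04  3.1193e+00]
force [ 4.4000e-03 -3.5580e-01 -5.3569e+00]
moment [ 0.011  -0.0076  0.0311]
grip_width 0.0414
qpos [-4.6140e-01  3.8420e-01  1.5954e+00  1.0000e-04  1.1613e+00 -2.0099e+00]
```

```bash
python3 -c "
from h import *
plan(.5269,.0872,.147,1.6487);plan(.5229,-.05,.147,2.3)"
```

```text
plan shift [-0.165  6.022  0.007] twist 10.532
plan shift [-0.146  3.277  0.008] twist 5.868
```

```bash
python3 -m creep '[[[0,0.15,0],0.3,0.35],[[-0.02,0.5,0],0.9,0.35],[[-0.04,0.9,0],1.6,0.35],[[-0.06,1.4,0],2.4,0.35],[[-0.08,1.9,0],3.2,0.35],[[-0.1,2.4,0],4.0,0.35],[[-0.12,2.8,0],4.8,0.35],[[-0.13,3.2,0],5.5,0.35],[[-0.14,3.5,0],6.1,0.35],[[-0.15,3.7,0],6.5,0.35],[[-0.15,3.8,0],6.7,0.35],[[-0.15,3.8,0],6.7,0.35]]' 45;  python3 -c "
from h import *
obs();plan(.5269,.0872,.147,1.6487)"
```

```text
time_s: 7.05
ee_pos: [0.5233, -0.0233, 0.1462]
eef_rot: [-3.141, -0.001, 2.184]
force: [0.2, -0.1, -4.5]
grip_width: 0.0408
time_s 7.05
ee_pos [ 0.5233 -0.0233  0.1462]
eef_rot [-3.1407e+00 -9.0000e-04  2.1843e+00]
force [ 0.1997 -0.0964 -4.5066]
moment [-0.0764  0.0325  0.0113]
grip_width 0.0408
qpos [-1.1440e-01  3.2210e-01  1.6839e+00  1.0000e-04  1.1370e+00 -7.2790e-01]
plan shift [ 1.764  1.331 -0.015] twist 3.836
```

```bash
python3 -m creep '[[[0.1,0.08,0],0.3,0.35],[[0.35,0.25,0],0.9,0.35],[[0.65,0.5,0],1.6,0.35],[[1.0,0.75,0],2.3,0.35],[[1.3,1.0,0],2.9,0.35],[[1.55,1.15,0],3.4,0.35],[[1.7,1.28,0],3.7,0.35],[[1.76,1.33,0],3.84,0.35],[[1.76,1.33,0],3.84,0.35],[[1.76,1.33,0],3.84,0.35]]' 45;  python3 -c "
from h import *
obs();plan(.5269,.0872,.072,1.6487)
for n in('top','side'):
    c=grab(n,n+'3')
    i=cv2.imread(f'pics/{n}3.png'); P=proj(c,[telemetry.get_obs()['ee_pos']])[0].astype(int)
    print(P)
    i=i[P[1]-40:P[1]+70,P[0]-70:P[0]+70]; cv2.imwrite(f'pics/z{n}3.png',cv2.resize(i,None,fx=5,fy=5,interpolation=2))
"
```

```text
time_s: 8.05
ee_pos: [0.5273, 0.0858, 0.1467]
eef_rot: [-3.141, 0.0, 1.649]
force: [-0.3, -0.5, -4.3]
grip_width: 0.0409
time_s 8.05
ee_pos [0.5273 0.0858 0.1467]
eef_rot [-3.1412e+00  2.0000e-04  1.6486e+00]
force [-0.3136 -0.5262 -4.2893]
moment [-0.0871  0.0358 -0.0036]
grip_width 0.0409
qpos [ 9.2800e-02  3.4280e-01  1.6545e+00 -2.0000e-04  1.1447e+00  1.5100e-02]
plan shift [ 0.028 -0.005  1.495] twist -0.0
[320 251]
[333 217]
```

View pics/ztop3.png

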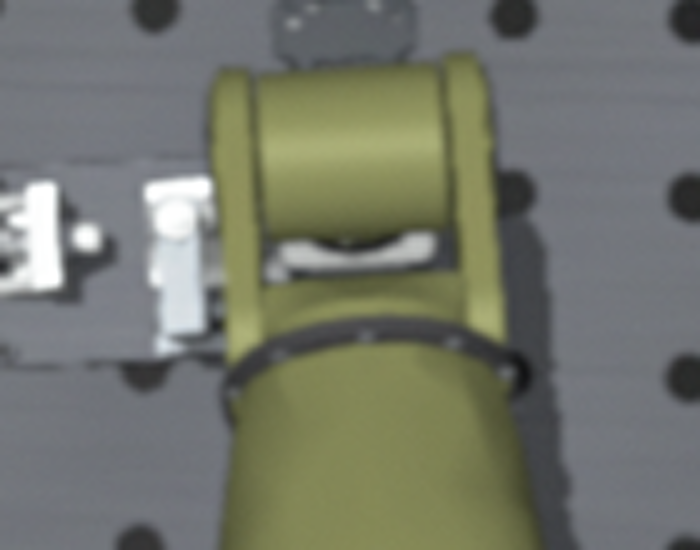

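View pics/zside3.png

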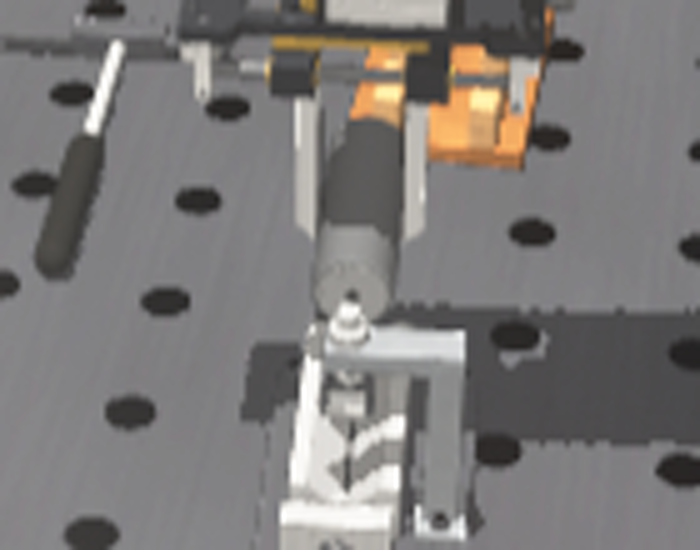

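```bash
python3 -c "
from h import *
c=np.load('side3.npz'); e=np.array([.5273,.0858,.1467]); ax=np.array([-.0778,.997,0])
o=np.array([333-70,217-40])
for s in(.02,.065):
  for z in (-.012,.009): q=proj(c,e+ax*s+[0,0,z])[0]; print(s,z,(q-o+.5)*5)
for uv in [(355,225),(355,240),(355,255),(355,285),(350,300),(365,170)]:
  print(uv,dep(c,np.array(uv)/5+o))
"; python3 -c "
import cv2;i=cv2.imread('pics/side3.png')[185:250,305:365];cv2.imwrite('pics/zz3.png',cv2.resize(i,None,fx=9,fy=9,interpolation=2))"
```

```text
0.02 -0.012 [351.06286204 246.49427551]
0.02 0.009 [351.60458773 213.13888171]
0.065 -0.012 [345.01006916 300.15708481]
0.065 0.009 [345.51361494 266.45123564]
(355, 225) [[0.52031813 0.12289612 0.15973478]]
(355, 240) [[0.51856668 0.13502159 0.15946642]]
(355, 255) [[0.51693576 0.14625459 0.15864693]]
(355, 285) [[0.51615538 0.15008871 0.14298961]]
(350, 300) [[0.51889782 0.14736979 0.1311791 ]]
(365, 170) [[0.52203623 0.07503312 0.1599142 ]]
```

View pics/zz3.png

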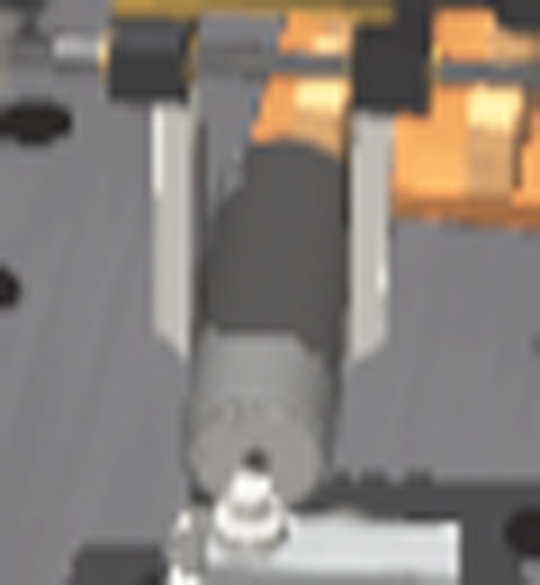

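The tube is level (its top is at 0.160 to 0.159 m along its length) and lined up with the groove. I'll lower it fast at first, then slowly while watching the force.

```bash
python3 -m creep '[[[0,0,0.1],0,0.35],[[0.03,0,0.3],0,0.35],[[0.03,0,0.6],0,0.35],[[0.03,0,0.9],0,0.35],[[0.03,0,1.1],0,0.35],[[0.03,0,1.25],0,0.35],[[0.03,0,1.3],0,0.35],[[0.03,0,1.3],0,0.35]]' 45; python3 -m creep '[[[0,0,0.04],0,0.35],[[0,0,0.08],0,0.35],[[0,0,0.11],0,0.35],[[0,0,0.13],0,0.35],[[0,0,0.15],0,0.35],[[0,0,0.15],0,0.35]]' 45; python3 -c "
from h import *
obs();plan(.5269,.0872,.072,1.6487)"
```

```text
time_s: 8.95
ee_pos: [0.5272, 0.0879, 0.0818]
eef_rot: [-3.141, -0.0, 1.648]
force: [-0.5, -0.9, -4.1]
grip_width: 0.0408
time_s: 9.55
ee_pos: [0.5272, 0.0879, 0.0743]
eef_rot: [-3.141, 0.0, 1.648]
force: [0.7, 0.5, -4.3]
grip_width: 0.0409
time_s 9.55
ee_pos [0.5272 0.0879 0.0743]
eef_rot [-3.1414  0.      1.6476]
force [ 0.719   0.4998 -4.3343]
moment [-0.0278  0.1108  0.0004]
grip_width 0.0409
qpos [0.0966 0.4406 1.7087 0.     0.9925 0.0198]
plan shift [-0.013 -0.007  0.047] twist -0.008
```

```bash
python3 -m creep '[[[0,0,0.01],0,0.35],[[0,0,0.02],0,0.35],[[0,0,0.02],0,0.35]]' 45; python3 -m creep '[[[0,0,0.01],0,0.35],[[0,0,0.02],0,0.35],[[0,0,0.02],0,0.35]]' 45;python3 -c "
from h import *
obs()"
```

```text
time_s: 9.85
ee_pos: [0.5272, 0.0878, 0.0734]
eef_rot: [-3.142, 0.0, 1.648]
force: [-0.2, 0.5, -4.9]
grip_width: 0.0413
time_s: 10.15
ee_pos: [0.5272, 0.0879, 0.0724]
eef_rot: [-3.141, 0.0, 1.648]
force: [-0.0, -0.0, -4.4]
grip_width: 0.0412
time_s 10.15
ee_pos [0.5272 0.0879 0.0724]
eef_rot [-3.1415  0.      1.6477]
force [-0.0095 -0.0112 -4.3719]
moment [ 0.0048  0.0344 -0.0198]
grip_width 0.0412
qpos [ 0.0966  0.4435  1.7098 -0.      0.9884  0.0198]
```

```bash
for i in 1 2 3; do python3 -m creep '[[[0,0,0.01],0,0.35],[[0,0,0.01],0,0.35]]' 45 | grep -E "ee_pos|force"; done
```

```text
ee_pos: [0.5274, 0.0879, 0.072]
force: [0.7, -1.3, -4.0]
ee_pos: [0.5274, 0.0879, 0.0719]
force: [-2.4, -0.5, 3.6]
ee_pos: [0.5274, 0.0878, 0.0719]
force: [-5.4, -1.2, 10.5]
```

Contact is made at 0.072 m, with the −y flank pushing about 5 N sideways. I'll ease off a little and release gently.

```bash
python3 -m creep '[[[0,-0.01,-0.01],0,0.35],[[0,-0.01,-0.01],0,0.35]]' 20 | grep -E "ee_pos|force"; python3 -m creep '[[[0,0,0],0,0.35],[[0,0,0],0,0.35]]' 8 | grep -E "ee_pos|force|width"; python3 -m creep '[[[0,0,0],0,0.47],[[0,0,0],0,0.5],[[0,0,0],0,0.55],[[0,0,0],0,0.6],[[0,0,0],0,0.65],[[0,0,0],0,0.65]]' 8
```

```text
ee_pos: [0.5273, 0.0879, 0.0719]
force: [2.5, -0.7, 3.5]
ee_pos: [0.5273, 0.0879, 0.0719]
force: [3.4, -0.7, 4.2]
grip_width: 0.0415
time_s: 11.75
ee_pos: [0.5267, 0.0878, 0.0714]
eef_rot: [-3.141, -0.0, 1.648]
force: [0.2, 0.1, -0.1]
grip_width: 0.061
```

```bash
python3 -m creep '[[[0,0,-0.1],0,0.65],[[0,0,-0.4],0,0.65],[[0,0,-0.8],0,0.65],[[0,0,-1.1],0,0.65],[[-0.2,0,-1.2],0,0.5],[[-0.5,0,-1.2],0,0.3],[[-0.9,0,-1.2],0,0.1],[[-1.3,0,-1.2],0,0],[[-1.6,0,-1.2],0,0],[[-1.75,0,-1.2],0,0],[[-1.8,0,-1.2],0,0],[[-1.8,0,-1.2],0,0]]' 20; python3 -c "
from h import *
obs()
for n in('top','side'):
    c=grab(n,n+'4')
    i=cv2.imread(f'pics/{n}4.png'); P=(300,262) if n=='top' else (335,265)
    i=i[P[1]-50:P[1]+55,P[0]-60:P[0]+60]; cv2.imwrite(f'pics/z{n}4.png',cv2.resize(i,None,fx=5.5,fy=5.5,interpolation=2))
"
```

```text
time_s: 12.95
ee_pos: [0.5336, -0.002, 0.1313]
eef_rot: [-3.141, -0.0, 1.647]
force: [-0.3, -0.1, 0.3]
grip_width: 0.0015
time_s 12.95
ee_pos [ 0.5336 -0.002   0.1313]
eef_rot [-3.1413e+00 -1.0000e-04  1.6473e+00]
force [-0.2671 -0.086   0.3422]
moment [-0.061   0.0387  0.0131]
grip_width 0.0015
qpos [-7.2400e-02  3.6030e-01  1.6704e+00  1.0000e-04  1.1112e+00 -1.4890e-01]
```

View pics/ztop4.png

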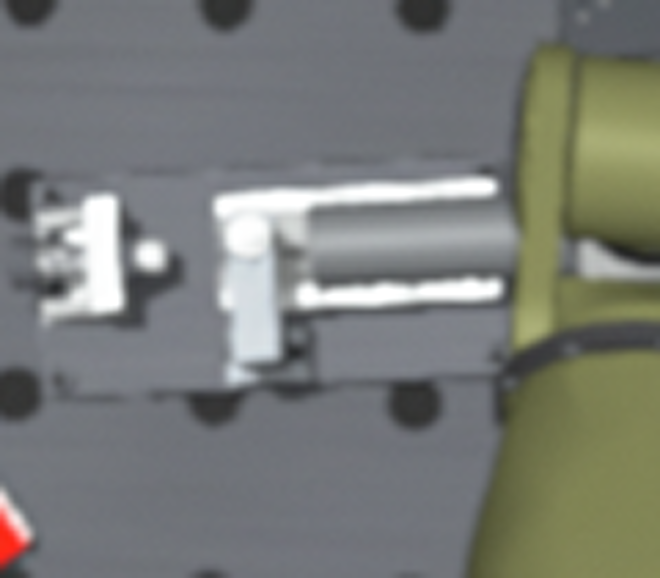

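View pics/zside4.png

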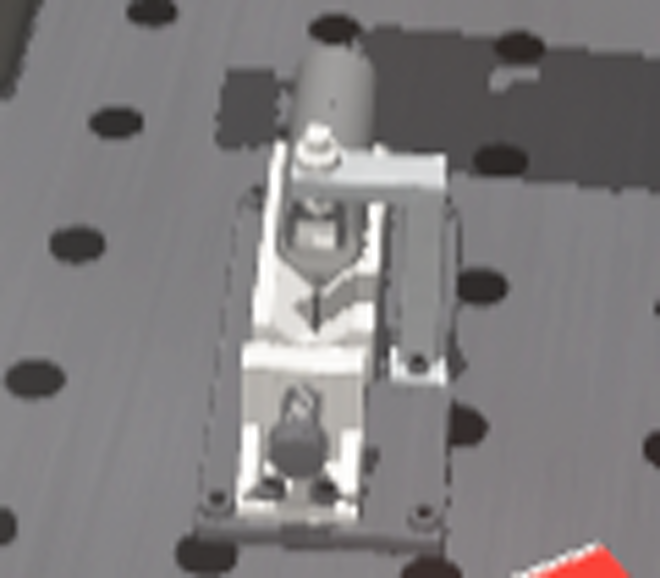

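The tube lies seated in the V, parallel to it and short of the roller, and the jaws are closed behind it. Next I'll estimate the screw tip position and plan the push.

```bash
python3 -c "
from h import *
c=np.load('top4.npz');g=cv2.cvtColor(c['img'],cv2.COLOR_RGB2GRAY)
print(g[252:264,258:276])
for z in(.06,.068):
  for u in (264,270,271.5,295.5): 
    p=onz(c,(u,257.9),z)[0]; print(z,u,p, (p-[.5221,.149,0])@[-.0778,.997,0])
s=np.load('side4.npz');g=cv2.cvtColor(s['img'],cv2.COLOR_RGB2GRAY)
plan(.5342,-.002,.069,1.6487)
cv2.imwrite('pics/zs4b.png',cv2.resize(cv2.imread('pics/side4.png')[245:305,310:360],None,fx=10,fy=10,interpolation=2))
"
```

```text
[[253 255 245 163  85  76  89 106 124 129 128 129 128 127 129 128 129 129]
 [253 255 244 160  82  68  75  96 120 125 127 127 127 128 128 129 129 128]
 [254 255 244 160  83  73  76  99 119 129 129 128 128 129 128 129 128 129]
 [253 255 245 169  98  88  99 130 152 161 155 142 131 128 129 128 128 129]
 [253 255 245 175 112 105 132 181 214 220 206 173 139 126 127 127 127 128]
 [254 255 246 182 119 116 159 221 246 248 238 196 141 117 120 125 127 127]
 [254 255 248 184 121 121 167 233 252 253 244 204 134  95 100 117 126 127]
 [254 255 249 192 124 117 154 211 241 245 237 195 123  76  80 104 122 127]
 [254 255 251 205 131 105 122 158 191 206 197 164 106  69  75 100 122 129]
 [254 255 252 217 134  93  89  99 118 129 127 109  81  66  75 100 122 128]
 [254 254 253 221 132  79  65  64  70  73  74  70  66  66  78 101 123 129]
 [254 254 253 225 133  72  60  61  63  64  64  65  69  77  89 106 121 127]]
0.06 264 [0.51539958 0.23527368 0.06      ] 0.08653614959841377
0.06 270 [0.51577281 0.2192509  0.06      ] 0.07053240106969849
0.06 271.5 [0.51586568 0.21524732 0.06      ] 0.06653360365750083
0.06 295.5 [0.51732901 0.15127997 0.06      ] 0.002644315862165278
0.068 264 [0.5147699  0.23448925 0.068     ] 0.0858030622036104
0.068 270 [0.51514127 0.21854597 0.068     ] 0.06987872303689667
0.068 271.5 [0.51523369 0.21456225 0.068     ] 0.06589976734807441
0.068 295.5 [0.51668976 0.15091231 0.068     ] 0.002327493255713378
plan shift [-0.012  0.012  1.247] twist -0.004
```

View pics/zs4b.png

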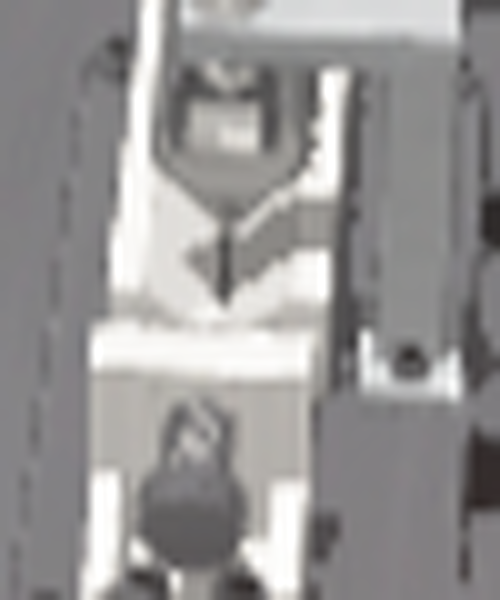

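```bash
python3 -m creep '[[[0,0,0.2],0,0],[[-0.01,0.01,0.5],0,0],[[-0.01,0.01,0.8],0,0],[[-0.01,0.01,1.05],0,0],[[-0.01,0.01,1.2],0,0],[[-0.01,0.01,1.25],0,0],[[0.05,0.01,1.25],0,0],[[0.12,0.01,1.25],0,0],[[0.18,0.01,1.25],0,0],[[0.22,0.01,1.25],0,0],[[0.22,0.01,1.25],0,0]]' 20;python3 -m creep '[[[0.03,0,0],0,0],[[0.06,0,0],0,0],[[0.09,0,0],0,0],[[0.12,0,0],0,0],[[0.15,0,0],0,0],[[0.18,0,0],0,0]]' 20
```

```text
time_s: 14.15
ee_pos: [0.5334, 0.0094, 0.0692]
eef_rot: [3.141, 0.0, 1.648]
force: [-0.3, 0.6, 0.2]
grip_width: 0.0006
time_s: 14.75
ee_pos: [0.5326, 0.018, 0.069]
eef_rot: [3.141, 0.0, 1.648]
force: [0.2, -4.0, 1.1]
grip_width: 0.0003
```

Contact: sliding takes 4 N, as expected before the roller.

```bash
P='[[[0.03,0,0],0,0],[[0.06,0,0],0,0],[[0.09,0,0],0,0],[[0.12,0,0],0,0],[[0.15,0,0],0,0]]'; python3 -m creep '[[[0.03,0,0],0,0],[[0.06,0,0],0,0],[[0.09,0,0],0,0],[[0.12,0,0],0,0],[[0.15,0,0],0,0]]' | grep -E "ee_pos|force"
python3 -m creep '[[[0.02,0,0],0,0],[[0.04,0,0],0,0],[[0.06,0,0],0,0],[[0.08,0,0],0,0],[[0.1,0,0],0,0]]' | grep -E "ee_pos|force"
python3 -m creep '[[[0.02,0,0],0,0],[[0.04,0,0],0,0],[[0.06,0,0],0,0],[[0.08,0,0],0,0],[[0.1,0,0],0,0]]' | grep -E "ee_pos|force"
```

```text
ee_pos: [0.5321, 0.0256, 0.069]
force: [0.9, -4.6, 1.6]
ee_pos: [0.5317, 0.0306, 0.069]
force: [0.4, -5.1, 2.6]
ee_pos: [0.5314, 0.0347, 0.0691]
force: [-1.1, -13.5, 4.4]
```

```bash
for i in 1 2 3; do python3 -m creep '[[[0.01,0,0],0,0],[[0.02,0,0],0,0],[[0.03,0,0],0,0],[[0.04,0,0],0,0]]' | grep -E "ee_pos|force"; done
```

```text
ee_pos: [0.5312, 0.0367, 0.0691]
force: [-0.2, -12.1, 3.8]
ee_pos: [0.5311, 0.0388, 0.0691]
force: [-0.6, -10.9, 4.0]
ee_pos: [0.5309, 0.0408, 0.0691]
force: [-1.0, -11.2, 3.6]
```

The end is under the roller, with sliding at about 11 N. I'll carry on, still short of the earliest possible stop position.

```bash
python3 -m creep '[[[0.03,0,0],0,0],[[0.06,0,0],0,0],[[0.09,0,0],0,0],[[0.12,0,0],0,0],[[0.15,0,0],0,0],[[0.18,0,0],0,0],[[0.21,0,0],0,0],[[0.24,0,0],0,0],[[0.27,0,0],0,0],[[0.3,0,0],0,0]]' | grep -E "ee_pos|force"
for i in 1 2 3 ; do python3 -m creep '[[[0.02,0,0],0,0],[[0.04,0,0],0,0],[[0.06,0,0],0,0],[[0.08,0,0],0,0]]' | grep -E "ee_pos|force"; done
```

```text
ee_pos: [0.5297, 0.0557, 0.0691]
force: [-0.2, -11.4, 3.4]
ee_pos: [0.5294, 0.0597, 0.0691]
force: [-0.4, -10.8, 3.9]
ee_pos: [0.5291, 0.0638, 0.0691]
force: [-0.1, -12.1, 3.8]
ee_pos: [0.5288, 0.0677, 0.0691]
force: [-0.3, -11.7, 3.2]
```

```bash
for i in 1 2 3 ; do python3 -m creep '[[[0.02,0,0],0,0],[[0.04,0,0],0,0],[[0.06,0,0],0,0],[[0.07,0,0],0,0]]' | grep -E "ee_pos|force"; done; python3 -c "
from h import *
c=grab('top','top5'); i=cv2.imread('pics/top5.png')[215:310,235:345]; cv2.imwrite('pics/zt5.png',cv2.resize(i,None,fx=6,fy=6,interpolation=2))"
```

```text
ee_pos: [0.5285, 0.0713, 0.069]
force: [-0.5, -11.4, 3.3]
ee_pos: [0.5282, 0.0747, 0.069]
force: [-1.2, -11.4, 3.4]
ee_pos: [0.5279, 0.0782, 0.069]
force: [-0.4, -11.1, 3.9]
```

View pics/zt5.png

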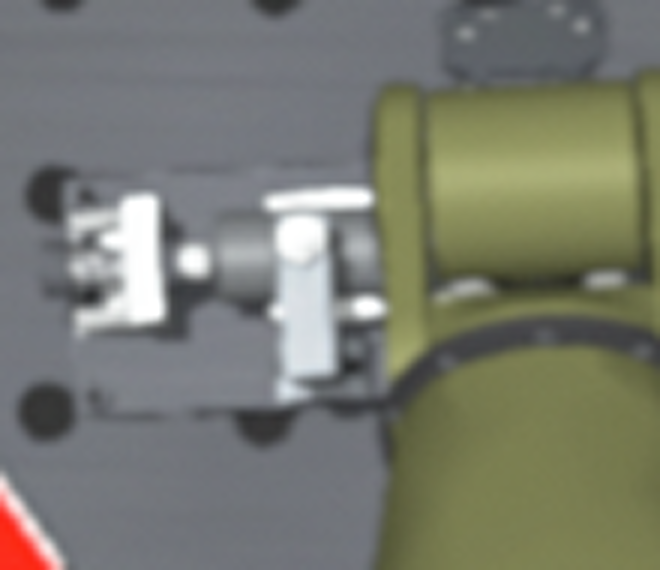

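The tube's end (x≈215) is almost at the bright screw tip (x≈210), a few millimetres short. From here I'll use half-millimetre steps.

```bash
for i in 1 2 3 4; do python3 -m creep '[[[0.005,0,0],0,0],[[0.01,0,0],0,0],[[0.01,0,0],0,0]]' | grep -E "ee_pos|force"; done
```

```text
ee_pos: [0.5279, 0.0787, 0.069]
force: [0.5, -11.2, 3.2]
ee_pos: [0.5279, 0.0792, 0.069]
force: [-0.1, -11.1, 3.4]
ee_pos: [0.5278, 0.0797, 0.069]
force: [0.1, -10.0, 3.2]
ee_pos: [0.5278, 0.0802, 0.0691]
force: [-0.9, -11.0, 4.3]
```

```bash
for i in 1 2 3 4; do o=$(python3 -m creep '[[[0.005,0,0],0,0],[[0.01,0,0],0,0],[[0.01,0,0],0,0]]' | grep -E "ee_pos|force"); echo "$o"; done
```

```text
ee_pos: [0.5278, 0.0807, 0.0691]
force: [0.1, -11.4, 3.7]
ee_pos: [0.5277, 0.0812, 0.069]
force: [0.0, -11.5, 3.8]
ee_pos: [0.5277, 0.0817, 0.069]
force: [0.1, -10.4, 3.3]
ee_pos: [0.5276, 0.0822, 0.069]
force: [-0.7, -11.0, 4.1]
```

```bash
for i in 1 2 3 4; do python3 -m creep '[[[0.005,0,0],0,0],[[0.01,0,0],0,0],[[0.01,0,0],0,0]]' | grep -E "ee_pos|force"; done
```

```text
ee_pos: [0.5276, 0.0827, 0.0691]
force: [-0.8, -10.9, 4.4]
ee_pos: [0.5275, 0.0832, 0.069]
force: [-0.6, -11.3, 3.4]
ee_pos: [0.5275, 0.0834, 0.069]
force: [-0.7, -14.1, 3.2]
ee_pos: [0.5275, 0.0835, 0.0691]
force: [0.1, -17.8, 3.9]
```

The stop is found: the force is rising and the tube no longer moves. One more half-millimetre gives roughly 10 N on the stop. I'll hold there.

```bash
python3 -m creep '[[[0.005,0,0],0,0],[[0.01,0,0],0,0],[[0.01,0,0],0,0]]' | grep -E "ee_pos|force"; python3 -m creep '[[[0.001,0,0],0,0],[[0.001,0,0],0,0],[[0.001,0,0],0,0]]' | grep -E "ee_pos|force"; python3 -m creep '[[[0,0,0],0,0],[[0,0,0],0,0],[[0,0,0],0,0],[[0,0,0],0,0]]' | grep -E "ee_pos|force"
```

```text
ee_pos: [0.5276, 0.0835, 0.0691]
force: [-1.0, -20.3, 4.9]
ee_pos: [0.5275, 0.0835, 0.0691]
force: [0.5, -21.1, 4.7]
ee_pos: [0.5275, 0.0835, 0.0691]
force: [0.0, -21.3, 4.1]
```

```bash
python3 -m creep '[[[0.005,0,0],0,0],[[0.005,0,0],0,0],[[0.005,0,0],0,0],[[0.005,0,0],0,0],[[0.005,0,0],0,0],[[0.005,0,0],0,0],[[0.005,0,0],0,0]]' | grep -E "ee_pos|force"; python3 -m creep '[[[-0.01,0,0],0,0],[[-0.02,0,0],0,0],[[-0.04,0,0],0,0],[[-0.08,0,0],0,0],[[-0.15,0,0],0,0],[[-0.3,0,0],0,0],[[-0.3,0,-0.3],0,0],[[-0.3,0,-0.8],0,0],[[-0.4,0,-1.2],0,0],[[-0.7,0,-1.6],0,0],[[-1,0,-1.8],0,0],[[-1.2,0,-1.9],0,0]]'
```

```text
ee_pos: [0.5275, 0.0835, 0.0691]
force: [-0.1, -23.8, 4.9]
time_s: 27.4
ee_pos: [0.5322, 0.0246, 0.1645]
eef_rot: [3.141, 0.0, 1.647]
force: [-0.4, 0.0, -0.2]
grip_width: 0.0006
```

```bash
python3 -m creep '[[[-0.3,0,-0.1],0,0],[[-0.8,0,-0.3],0,0],[[-1.4,0,-0.5],0,0],[[-2,0,-0.5],0,0],[[-2.4,0,-0.5],0,0],[[-2.5,0,-0.5],0,0],[[-2.5,0,-0.5],0,0]]'; python3 -c "
from h import *
for n in('top','side'):
    c=grab(n,n+'6')
    i=cv2.imread(f'pics/{n}6.png'); P=(300,262) if n=='top' else (335,265)
    i=i[P[1]-50:P[1]+55,P[0]-60:P[0]+60]; cv2.imwrite(f'pics/z{n}6.png',cv2.resize(i,None,fx=5.5,fy=5.5,interpolation=2))
"
```

```text
time_s: 28.1
ee_pos: [0.5413, -0.0993, 0.1883]
eef_rot: [-3.141, -0.0, 1.646]
force: [0.5, -0.2, 0.5]
grip_width: 0.0005
```

View pics/ztop6.png

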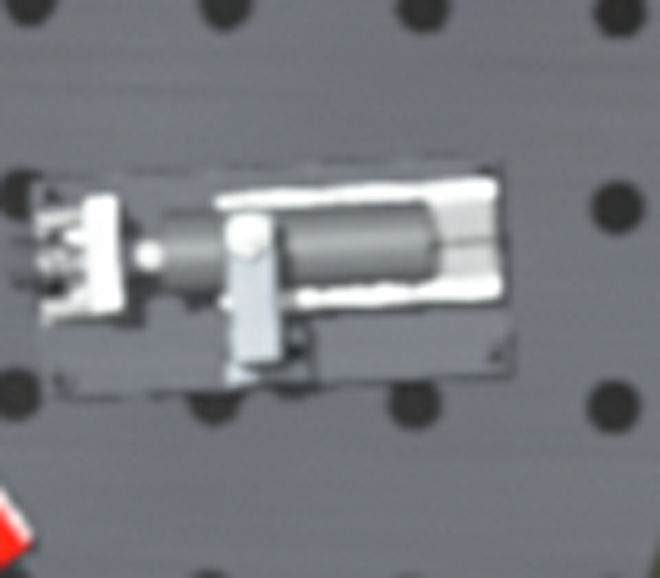

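View pics/zside6.png

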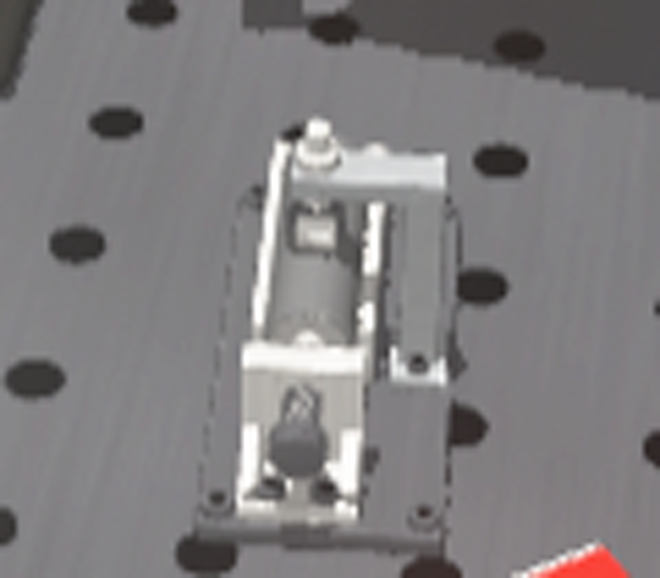

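The tube lies in line in the V, with its front end at about (163,250) on the bright screw tip, and the arm is clear of everything. I'll hand in.

```bash
python3 -c "
from h import *
print(ctrl.hand_in())"
```

```text
the job is handed in; nothing more can be done
None
```

I loaded the thick long tube into the fixture and handed the job in at about 28 s of the 72 s allowed; `hand_in` gives no verdict.

**What I did**
- I gripped the tube at its middle in the rest, turned it, and lowered it into the open end of the V. The load at touch-down was about 15 N, and I eased off before releasing.
- I then pushed it along from behind with the closed fingers. Sliding took about 4–5 N before the roller, a peak of about 13.5 N as the end went under it, and about 11 N after it.
- It met the stop at a TCP y of 0.0835 m. I held 21–24 N of push for over 1 s. Less the 11 N of sliding friction, that is about 10–13 N on the stop.

**Last checks**
- **Tube:** the final pictures show it in line with the V, with its end on the screw tip.
- **Arm:** it was clear and the tool force read about zero.
- **Other things on the table:** I did not compare every item with its starting place, but the arm kept well clear of the tools and I saw no unexpected contact forces.

**What disagreed or was not measured**
- The side camera was off from the top camera and the arm by about 2 px sideways, and read about 4 mm high. I relied on the top view and on touch.
- I worked out the force on the stop from the wrist force and the sliding friction; it was not measured directly.
- I judged that the tube rests on both flanks from the pictures only.

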